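Put the modules of an RF test chain in the right order

TASK

The four modules in the carrier sit in the wrong bays. Rearrange them so that, from the end block with the coax feed jack to the end block with the round finned load, they come in this order: finned power attenuator, filter with the six tuning screws, phase trimmer with the round knob, sampling tap with the single coax post. There is one module to a bay, each sitting flat on the floor of its bay; the foam pad beside the carrier is free for parking a module on the way.

Things in the scene. Friction and masses are not known exactly. Their poses are not given: they have to be found in the camera images.
- attenuator: Power attenuator: nickel-grey metal housing 40 (x) x 42 (y) x 28 mm high, with seven dark upright cooling fins on top (43 mm high in all). Loose, about 120 g. Origin: centre of its underside, z up, x and y as the bays' at the start. Grip the housing on its flat front and back faces (40 mm apart along its x). Works either way round.
- filter: Band-pass filter: nickel-grey metal housing 40 (x) x 42 (y) x 28 mm high, with two rows of three slotted brass tuning screws standing on top (39 mm high in all). Loose, about 120 g. Origin: centre of its underside, z up, x and y as the bays' at the start. Grip the housing on its flat front and back faces (40 mm apart along its x). Works either way round.
- trimmer: Phase trimmer: nickel-grey metal housing 40 (x) x 42 (y) x 28 mm high, with one round dark knurled knob of 30 mm diameter on top (42 mm high in all). Loose, about 120 g. Origin: centre of its underside, z up, x and y as the bays' at the start. Grip the housing on its flat front and back faces (40 mm apart along its x). Works either way round.
- tap: Sampling tap: nickel-grey metal housing 40 (x) x 42 (y) x 28 mm high, with one brass coax post of 12 mm diameter on a square brass flange upright in the middle of its top (44 mm high in all). Loose, about 120 g. Origin: centre of its underside, z up, x and y as the bays' at the start. Grip the housing on its flat front and back faces (40 mm apart along its x). Works either way round.
- bay_1: Leftmost (+y) bay of the carrier, seen from the robot: a fixed black insert. Origin: centre of its underside, 6 mm above the bench; x across the row, away from the robot (about 30 degrees to the right), y along the row, z up. A seated module's underside is 3 mm above it. Inside 48 mm (x) by 50 mm (y): 4 mm play all round.
- bay_2: Second bay from the left, like bay_1. The four bays are 58 mm apart in a straight row. Each has a rounded lip in front and behind (5 mm thick, tops 8.5 mm above the bay's origin).
- bay_3: Third bay from the left, like bay_1. Between the bays and outside the end ones stand round-topped steel dividers (8 mm thick in y, 44 mm long in x, tops 18 mm above the bay's origin).
- bay_4: Fourth bay from the left, the right-hand one, like bay_1.
- feed_block: Coax feed: aluminium block 40 x 30 x 20 mm with an upright threaded brass jack (17 mm diameter, top 45 mm above its origin), fixed to the left or the right end of the carrier, 52 mm from the centre of the end bay next to it. The other end has a like block with a round dark finned load. Origin: centre of its underside, 6 mm above the bench.
- foam_pad: Parking pad: flat black foam on a thin metal tray, 104 mm (its x) x 124 mm (its y), its top 8 mm above its origin, which lies at the centre of its underside on the bench. Fixed, empty, between the carrier and the robot, on the left or on the right; a roll of tape lies on the other side.
Not all that is in view belongs to the job. What is shaped like the tap but blue or red is not meant.

How it is judged:
At the end, for the whole second after the job is handed in: From the feed block to the load: attenuator, filter, trimmer, tap, one in each bay; each module's origin lies within 10 mm (horizontally) of its bay's origin and between 0 and 6 mm above it, its top level within 0.08 rad; all are released and at rest (((horizontal distance between feed_block and bay_1 below 0.09 m and horizontal distance between attenuator and bay_1 below 0.01 m and z of attenuator in the frame of bay_1 between 0 and 0.006 m and angle between each of attenuator, filter, trimmer, tap's own z axis and vertical below 0.08 rad and horizontal distance between filter and bay_2 below 0.01 m and z of filter in the frame of bay_2 between 0 and 0.006 m and horizontal distance between trimmer and bay_3 below 0.01 m and z of trimmer in the frame of bay_3 between 0 and 0.006 m and horizontal distance between tap and bay_4 below 0.01 m and z of tap in the frame of bay_4 between 0 and 0.006 m) or (horizontal distance between feed_block and bay_4 below 0.09 m and horizontal distance between attenuator and bay_4 below 0.01 m and z of attenuator in the frame of bay_4 between 0 and 0.006 m and angle between each of attenuator, filter, trimmer, tap's own z axis and vertical below 0.08 rad and horizontal distance between filter and bay_3 below 0.01 m and z of filter in the frame of bay_3 between 0 and 0.006 m and horizontal distance between trimmer and bay_2 below 0.01 m and z of trimmer in the frame of bay_2 between 0 and 0.006 m and horizontal distance between tap and bay_1 below 0.01 m and z of tap in the frame of bay_1 between 0 and 0.006 m)) and linear speed of each of attenuator, filter, trimmer, tap below 0.02 m/s and contact force between each of attenuator, filter, trimmer, tap and the fingers below 0.1 N); the robot touches nothing.
It also fails if it takes over 104 s, if anything falls off the work surface, if the arm or the gripper's body presses on something with over 40 N, if the wrist force passes 120 N, or if a joint passes its speed limit or range.

ROBOT

A 7-joint arm with a two-finger parallel gripper is mounted at the origin on a cart in front of the work surface, level with it; the furniture and walls round the work are solid. World frame = base frame: x ahead of the robot, y to its left, z up, the work surface at z = 0. Lengths are in m, angles in rad, forces in N, time in s.
With the tool pointing down it reaches from about 0.4 to 0.85 m from the base axis. Payload 6.9 kg.
Tool frame: the origin (TCP) lies midway between the tips of the shut fingers; the grasp point (between the pads) lies behind it (ctrl.pinch_z is the z of the grasp point in the tool frame, in m); z points along the fingers, y is the line along which they close (so a half turn about z gives the same grasp; the last joint's range is limited). The gripper opens to 85 mm and grips with 20 to 120 N. Pads are 22 mm wide; open, the fingers measure 114 mm over their backs; the gripper's body (76 mm by 85 mm) begins 54 mm behind the grasp point. The pads swing forward as they close: fully open they stand 13 mm farther back than shut.
Start: joints at [1.317, 0.507, -0.238, 1.5, 0.126, 1.149, -0.155], TCP at [0.22, -0.585, 0.201] pointing down, gripper open.
Joint ranges: [-3.08, 3.08], [-0.24, 2.05], [-1.43, 1.35], [0, 2.5], [-1.52, 4.66], [0.17, 1.96], [-2.89, 2.89]. Speed limits (rad/s): [2.39, 2.39, 3.14, 3.14, 3.14, 3.14, 3.14].

INTERFACE

Orientations are given as a unit quaternion [w, x, y, z].
In Python, from station import ctrl, get_state, vision, ticket, models gives the robot as it stands. Calls block until the motion is done:
- ctrl.movep(position, orientation): joint-space move of the TCP to a pose.
- ctrl.movel(position, frame=None, max_speed=0.15): straight line of the TCP; frame=None keeps the orientation; max_speed is the mean speed in m/s.
- ctrl.set_joints(angles): joint-space move.
- ctrl.ungrasp() and ctrl.close_gripper(force=None): open the fingers fully, or close them until they stop; force is the grip in N (None keeps the last).
- ctrl.pause(seconds).
- ctrl.ik(position, orientation): joint angles nearest the present ones, or None.
- get_state(): the state.
- vision.grab_frame(name): name is "side" or "top"; returns (picture, depth): 384x512x3 uint8, blue, green, red; 384x512 float32, m along the optical axis (not along the pixel's ray), 0 where there is no reading.
- vision.camera_info(name): a dict with "mtx" (3x3 intrinsics, pixels), "R" (3x3) and "t" (3): a world point X has camera coordinates R X + t. Camera axes: x right, y down, z forward; pixel columns grow to the right and rows downward; lengths in m; the calibration is good to about 2 mm. A picture is of the moment at which its call begins. camera_info takes no time and is no camera call.
A pose or a line that the arm cannot do raises ctrl.Unreachable and nothing moves.
- ticket.close_job(): hands the job in; it is judged then, once.
Trained networks look in the newest picture that a camera, given by its name, has taken for a name from the list of things; names that differ only in an ending like _2 or _b are one class to them, and where a whole thing is asked for, a point or a joint stands for the part that bears it (a point fixed in the world has none). Each returns a list of dicts, best first, with "p" (0 to 1); they miss things now and then, are a little off and sometimes report something else, mostly with a low value. They report only what shows in the picture. A call takes as long as a camera call. They do not tell look-alikes from the thing itself.
- models.recognise(camera, target): "point" ([column, row] in pixels, amid what is visible of it).
- models.masks_of(camera, target): "mask" (384x512 bool, what is visible of it) and "point" ([column, row] in pixels, amid what is visible of it).
The state is a dict: "time": time; "qpos": joint angles; "qd": joint speeds; "tau": joint torques, N m; "tcp_pos": TCP position; "eef_rot": TCP orientation; "contact_force": force on the tool from outside, world axes, zero at the start; "wrist_torque": the same for the moment, N m; "width": finger opening in m; "gripper_force": force on a finger pad.
Only numpy, scipy, OpenCV 4.12 (cv2) and the standard library are available. Lean on these libraries where they do the work, as an engineer would, in place of code of your own. Each camera call takes 0.05 s, during which the arm holds its last target. There are 200 camera calls.

## Working session

There is one attempt and no reset: what is moved stays moved. The work goes in short steps, each a Python script; the robot and the scene stay as the last script left them, time stands still between calls to the robot, and variables do not carry over. Pictures are saved under pics/ and viewed, at most 14 in all, crops included, and the job is handed in when it is done.

```bash
mkdir -p pics; ls; python3 - <<'E'
from station import ctrl,get_state,vision
import cv2,numpy as np
for n in("top","side"):
    p,d=vision.grab_frame(n); cv2.imwrite(f"pics/{n}0.png",p); np.save(f"{n}0.npy",d)
    c=vision.camera_info(n); print(n,np.round(c["mtx"],1).tolist(),np.round(c["R"],3).tolist(),np.round(c["t"],3))
s=get_state();print(s["time"],s["eef_rot"],s["width"],ctrl.pinch_z)
E
```

```text
pics
top [[475.9, 0.0, 253.2], [0.0, 475.9, 189.7], [0.0, 0.0, 1.0]] [[0.016, -1.0, -0.019], [-0.996, -0.015, -0.09], [0.089, 0.02, -0.996]] [-0.242  0.46   0.963]
side [[459.2, 0.0, 256.9], [0.0, 459.2, 197.7], [0.0, 0.0, 1.0]] [[1.0, -0.004, 0.018], [0.015, -0.357, -0.934], [0.01, 0.934, -0.357]] [-0.474 -0.051  1.347]
0.1 [-8.01650776e-04  9.83862584e-01  1.78923859e-01 -1.61976518e-04] 0.08560704031161748 -0.0187
```

View pics/top0.png

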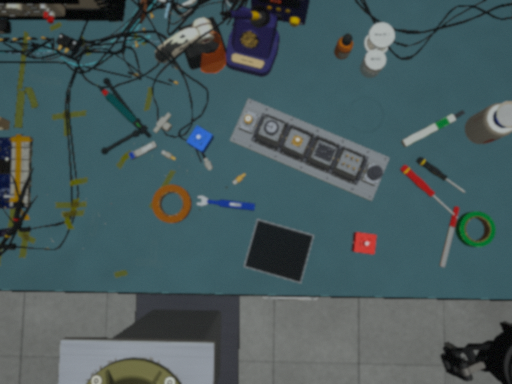

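View pics/side0.png

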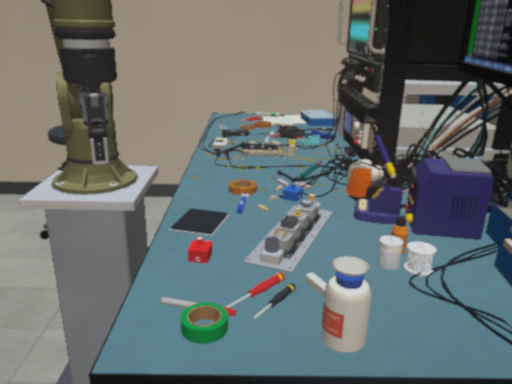

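```bash
cat > h.py <<'E'
from station import ctrl,get_state,vision,ticket,models
import cv2,numpy as np
def proj(cam,X):
    c=vision.camera_info(cam); x=(c["mtx"]@(np.array(c["R"])@np.array(X).T+np.array(c["t"]).reshape(3,-1))); return (x[:2]/x[2]).T
def at_z(cam,px,z):
    "world point at height z seen at the pixel"
    c=vision.camera_info(cam); R=np.array(c["R"]);t=np.array(c["t"])
    d=R.T@np.linalg.inv(c["mtx"])@[px[0],px[1],1]; o=-R.T@t
    return o+d*(z-o[2])/d[2]
def cloud(cam,d):
    c=vision.camera_info(cam); v,u=np.indices(d.shape)
    P=np.stack([u,v,np.ones_like(u)],-1)@np.linalg.inv(c["mtx"]).T*d[...,None]
    return (P-np.array(c["t"]))@np.array(c["R"])
E
python3 - <<'E'
from h import *
p,d=vision.grab_frame("top")
cv2.imwrite("pics/crop.png",cv2.resize(p[85:290,225:405],None,fx=4.4,fy=2.9*1,interpolation=cv2.INTER_CUBIC) if 0 else cv2.resize(p[90:210,220:400],None,fx=4.4,fy=4.4,interpolation=cv2.INTER_CUBIC))
C=cloud("top",d)
for n in ["attenuator","filter","trimmer","tap","feed_block","foam_pad"]:
    for m in models.masks_of("top",n)[:3]:
        k=m["mask"]; z=C[k][:,2]
        (cx,cy),(w,h),a=cv2.minAreaRect(C[k][:,:2].astype(np.float32))
        print(n,round(m["p"],2),np.round(m["point"]),k.sum(),"z10/50/95",np.round(np.percentile(z,[10,50,95]),3),"rect",np.round([cx,cy,w,h,a],3),"med",np.round(np.median(C[k],0),3))
# carrier: points 2..60mm in image region
E
```

```text
attenuator 0.67 [326. 152.] 464 z10/50/95 [0.028 0.038 0.052] rect [ 4.6500e-01 -3.3400e-01  4.7000e-02  2.3300e-01  5.9735e+01] med [ 0.538 -0.377  0.038]
filter 0.58 [349. 164.] 453 z10/50/95 [0.032 0.036 0.046] rect [ 0.448 -0.36   0.049  0.25  45.65 ] med [ 0.519 -0.429  0.036]
filter 0.29 [298. 142.] 415 z10/50/95 [0.032 0.037 0.05 ] rect [ 4.8300e-01 -2.8400e-01  4.1000e-02  2.1800e-01  6.4204e+01] med [ 0.56  -0.322  0.037]
trimmer 0.94 [269. 127.] 447 z10/50/95 [0.031 0.038 0.051] rect [ 4.9800e-01 -2.5300e-01  4.7000e-02  2.3900e-01  7.9631e+01] med [ 0.585 -0.27   0.038]
tap 0.75 [296. 142.] 412 z10/50/95 [0.033 0.037 0.05 ] rect [ 4.8200e-01 -2.8500e-01  4.2000e-02  2.1800e-01  6.4548e+01] med [ 0.56  -0.321  0.037]
tap 0.73 [201. 138.] 442 z10/50/95 [0.019 0.027 0.041] rect [ 5.7300e-01 -1.2100e-01  4.9000e-02  4.8000e-02  5.9407e+01] med [ 0.568 -0.126  0.027]
tap 0.68 [361. 245.] 475 z10/50/95 [0.018 0.027 0.041] rect [ 3.6800e-01 -3.7300e-01  2.3600e-01  4.2000e-02  8.3903e+01] med [ 0.358 -0.458  0.027]
feed_block 0.65 [251. 124.] 279 z10/50/95 [0.023 0.027 0.049] rect [ 0.501 -0.229  0.252  0.038  2.882] med [ 0.603 -0.225  0.027]
feed_block 0.29 [279. 252.] 2987 z10/50/95 [0.004 0.007 0.01 ] rect [ 0.34  -0.289  0.125  0.106 75.832] med [ 0.34  -0.29   0.007]
foam_pad 0.57 [280. 252.] 3056 z10/50/95 [0.003 0.007 0.01 ] rect [ 0.34  -0.29   0.127  0.106 75.298] med [ 0.34  -0.29   0.007]
```

View pics/crop.png

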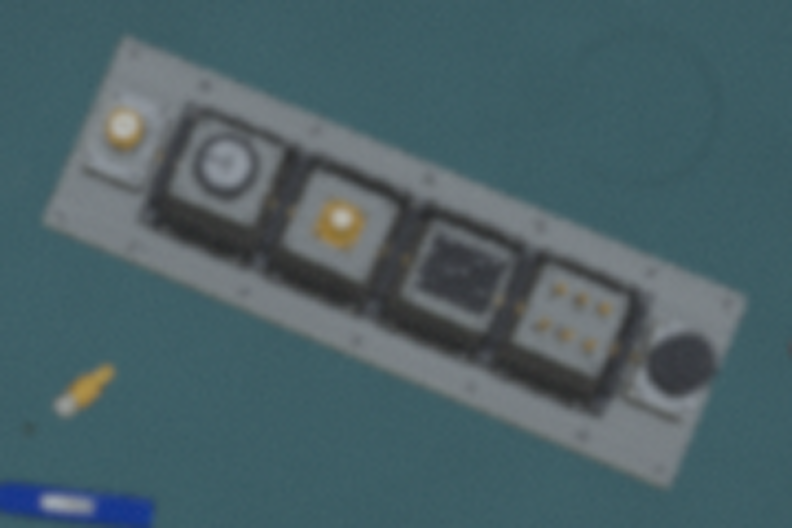

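```bash
cat >> h.py <<'E'
def side_of(c): pass
E
python3 - <<'E'
from h import *
p=cv2.imread("pics/top0.png")
hsv=cv2.cvtColor(p,cv2.COLOR_BGR2HSV)
m=((hsv[...,1]<75)).astype(np.uint8); roi=np.zeros_like(m); roi[85:215,215:405]=1
m=cv2.morphologyEx(m*roi,cv2.MORPH_OPEN,np.ones((5,5)))
cs,_=cv2.findContours(m,0,1); c=max(cs,key=cv2.contourArea)
pts=np.array([at_z("top",q,0.006)[:2] for q in cv2.convexHull(c)[:,0]]).astype(np.float32)
r=cv2.minAreaRect(pts*1000); print("plate",r); 
print(np.round(cv2.boxPoints(r)))
# hand-read features from crop
f=lambda x,y:(220+(x+.5)/4.4-.5,90+(y+.5)/4.4-.5)
print("plate ctr hand",np.round(np.mean([at_z("top",f(*q),.006) for q in[(125,37),(745,297),(670,487),(45,222)]],0),4))
jack=at_z("top",f(125,124),.051);print("jack",np.round(jack,4))
print("load",np.round(at_z("top",f(682,363),.05),4))
# module housing tops: grey bright, z=.037
C=cloud("top",np.load("top0.npy"))
for n,px in dict(trimmer=(227,165),tap=(341,220),att=(460,272),filt=(580,316)).items():
    print(n,np.round(at_z("top",f(*px),{"trimmer":.051,"tap":.053,"att":.052,"filt":.048}[n]),4))
# top-face corners, hand
E
```

```text
plate ((552.8199462890625, -350.1515808105469), (327.60406494140625, 104.61489868164062), 67.45669555664062)
[[ 442. -481.]
 [ 538. -521.]
 [ 664. -219.]
 [ 567. -179.]]
plate ctr hand [ 0.553  -0.3509  0.006 ]
jack [ 0.6062 -0.2229  0.051 ]
load [ 0.4993 -0.4771  0.05  ]
trimmer [ 0.5877 -0.27    0.051 ]
tap [ 0.5624 -0.3222  0.053 ]
att [ 0.5393 -0.3765  0.052 ]
filt [ 0.5205 -0.4315  0.048 ]
```

```bash
cat >> h.py <<'E'
from scipy.spatial.transform import Rotation as Ro
YAW=np.deg2rad(-22.5); bx=np.array([np.cos(YAW),np.sin(YAW),0]); by=np.array([-bx[1],bx[0],0])
CEN=np.array([.553,-.3505,0]); BAY={i:CEN+by*(.145-.058*i) for i in(1,2,3,4)}; PAD=np.array([.35,-.29,0])
def quat(s):
    y=s*bx; z=np.array([0,0,-1.]); return Ro.from_matrix(np.stack([np.cross(y,z),y,z],1)).as_quat()[[3,0,1,2]]
SGN=1; HI=.085; ZG=.0145
up=lambda p,z:[p[0],p[1],z]
def rep(t):
    s=get_state(); print(t,"t%.1f"%s["time"],"w%.4f"%s["width"],"tcp",np.round(s["tcp_pos"],4),"F",np.round(s["contact_force"],1),"g%.0f"%s["gripper_force"],flush=True)
def pick(p,dz=0):
    ctrl.movel(up(p,HI),max_speed=.3); ctrl.movel(up(p,ZG+dz),max_speed=.12); ctrl.close_gripper(50); rep("grip")
    ctrl.movel(up(p,HI),max_speed=.15)
def place(p,dz=0):
    ctrl.movel(up(p,HI),max_speed=.25); ctrl.movel(up(p,ZG+.018),max_speed=.15); ctrl.movel(up(p,ZG+.001+dz),max_speed=.04)
    rep("place"); ctrl.ungrasp(); ctrl.movel(up(p,HI),max_speed=.2)
E
python3 - <<'E'
from h import *
for s in(1,-1):
  for n,p in list(BAY.items())+[("pad",PAD)]:
    for z in(HI,ZG): 
      q=ctrl.ik(up(p,z),quat(s)); print(s,n,z,None if q is None else np.round(q,2).tolist())
E
```

```text
1 1 0.085 [0.66, 0.67, -0.45, 1.59, 0.34, 0.96, -0.3]
1 1 0.0145 [0.62, 0.74, -0.39, 1.65, 0.36, 0.82, -0.32]
1 2 0.085 [0.74, 0.67, -0.44, 1.58, 0.33, 0.97, -0.2]
1 2 0.0145 [0.71, 0.75, -0.39, 1.64, 0.36, 0.83, -0.22]
1 3 0.085 [0.82, 0.68, -0.43, 1.55, 0.32, 0.98, -0.1]
1 3 0.0145 [0.79, 0.76, -0.39, 1.61, 0.35, 0.84, -0.13]
1 4 0.085 [0.89, 0.7, -0.43, 1.5, 0.32, 1.0, -0.01]
1 4 0.0145 [0.87, 0.78, -0.39, 1.57, 0.35, 0.87, -0.04]
1 pad 0.085 [0.98, 0.42, -0.47, 2.09, 0.3, 0.69, -0.08]
1 pad 0.0145 [0.9, 0.53, -0.38, 2.16, 0.4, 0.51, -0.18]
-1 1 0.085 [-0.16, 0.92, 1.15, 1.6, -0.89, 1.22, -2.36]
-1 1 0.0145 [0.21, 0.74, 0.32, 1.66, -0.31, 0.79, -2.87]
-1 2 0.085 [0.3, 0.67, 0.32, 1.58, -0.25, 0.93, -2.83]
-1 2 0.0145 [0.29, 0.75, 0.33, 1.65, -0.31, 0.8, -2.78]
-1 3 0.085 [0.38, 0.68, 0.33, 1.55, -0.25, 0.95, -2.74]
-1 3 0.0145 [0.38, 0.76, 0.33, 1.62, -0.31, 0.82, -2.69]
-1 4 0.085 [0.47, 0.7, 0.34, 1.51, -0.26, 0.97, -2.65]
-1 4 0.0145 [0.47, 0.78, 0.33, 1.57, -0.32, 0.84, -2.61]
-1 pad 0.085 [0.43, 0.41, 0.29, 2.1, -0.18, 0.66, -2.69]
-1 pad 0.0145 [0.46, 0.53, 0.26, 2.17, -0.3, 0.47, -2.58]
```

Sign +1 works everywhere. First move: trimmer to the pad.

```bash
python3 - <<'E'
from h import *
ctrl.movep(up(BAY[1],.13),quat(1)); rep("above")
pick(BAY[1]); rep("lifted")
p,d=vision.grab_frame("side"); 
q=proj("side",[BAY[1]])[0].astype(int); print(q)
cv2.imwrite("pics/lift1.png",cv2.resize(p[q[1]-90:q[1]+50,q[0]-90:q[0]+90],None,fx=4,fy=4,interpolation=cv2.INTER_CUBIC))
E
```

```text
above t2.2 w0.0857 tcp [ 0.5854 -0.2723  0.1301] F [0.2 0.4 0.6] g0
grip t3.9 w0.0261 tcp [ 0.5866 -0.2703  0.0153] F [-1.4  0.4  5.3] g49
lifted t4.5 w0.0260 tcp [ 0.5857 -0.2701  0.0843] F [-0.4  0.7 -0.9] g49
[304 220]
```

View pics/lift1.png

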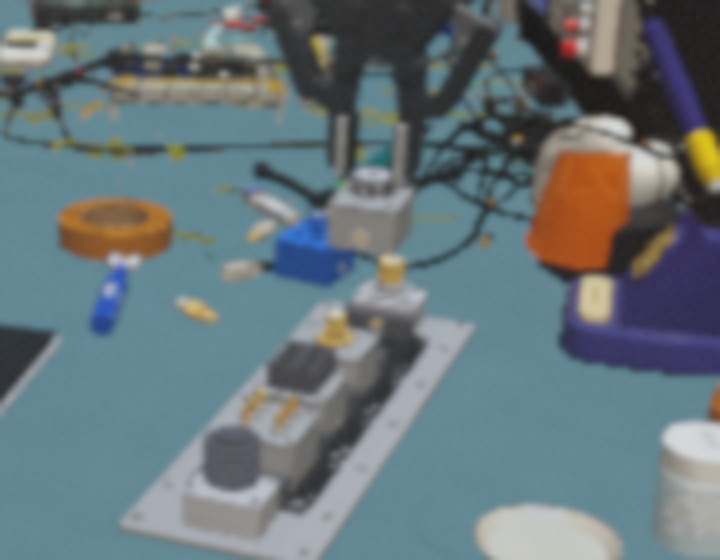

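```bash
python3 - <<'E'
from h import *
p,d=vision.grab_frame("side"); C=cloud("side",d)
q=proj("side",[BAY[1]])[0].astype(int)
for n,(x,y) in dict(knobtop=(372,172),housetop=(350,203),housebot=(365,243),padL=(341,150),padLtip=(341,172),padRtip=(402,183),padRup=(402,135)).items():
    u,v=int(q[0]-90+x/4),int(q[1]-90+y/4); print(n,(u,v),np.round(C[v,u],4), "atX", np.round(at_z("side",(u,v),.1),3))
print("proj TCP",proj("side",[get_state()["tcp_pos"]]), "tcp->crop",(proj("side",[get_state()["tcp_pos"]])[0]-q+90)*4)
p,d=vision.grab_frame("top");C=cloud("top",d)
E
```

```text
knobtop (307, 173) [ 0.586  -0.2704  0.1195] atX [ 0.594 -0.209  0.1  ]
housetop (301, 180) [ 0.5719 -0.2814  0.106 ] atX [ 0.574 -0.264  0.1  ]
housebot (305, 190) [ 0.5809 -0.2934  0.0862] atX [ 0.576 -0.332  0.1  ]
padL (299, 167) [ 0.5667 -0.2725  0.1343] atX [ 0.578 -0.16   0.1  ]
padLtip (299, 173) [ 0.5673 -0.2733  0.1202] atX [ 0.574 -0.21   0.1  ]
padRtip (314, 175) [ 0.6012 -0.2792  0.1178] atX [ 0.609 -0.224  0.1  ]
padRup (314, 163) [ 0.5987 -0.285   0.1481] atX [ 0.621 -0.122  0.1  ]
proj TCP [[305.76968702 187.66798938]] tcp->crop [367.07874807 230.67195752]
```

```bash
python3 - <<'E'
from h import *
place(PAD); rep("up")
s=get_state(); T=np.array(s["tcp_pos"])
for w in("open",):
    p,d=vision.grab_frame("side"); C=cloud("side",d)
    L=C-[T[0],T[1],0]; a=L@bx; b=L@by; k=(abs(b)<.03)&(abs(a)<.075)&(C[...,2]>.055)&(C[...,2]<.25)&(d>0)
    for lo in np.arange(-.07,.07,.01):
        m=k&(a>=lo)&(a<lo+.01); 
        if m.sum()>3: print(w,"%.3f"%lo,m.sum(),np.round(np.percentile(C[m][:,2],[0,5,50]),3))
u,v=proj("side",[[T[0],T[1],.08]])[0].astype(int)
cv2.imwrite("pics/pad1.png",cv2.resize(p[v-70:v+50,u-80:u+80],None,fx=5,fy=5,interpolation=cv2.INTER_CUBIC))
E
```

```text
place t6.8 w0.0263 tcp [ 0.3499 -0.2899  0.0154] F [-0.3  0.7 -1.5] g49
up t7.9 w0.0854 tcp [ 0.35   -0.2903  0.0853] F [-0.3 -0.3  0.5] g0
open -0.070 157 [0.173 0.179 0.198]
open -0.060 124 [0.138 0.145 0.213]
open -0.050 184 [0.13  0.134 0.161]
open -0.040 81 [0.18  0.183 0.203]
open -0.030 84 [0.189 0.196 0.216]
open -0.020 91 [0.189 0.194 0.216]
open -0.010 99 [0.19  0.192 0.216]
open 0.000 72 [0.189 0.192 0.216]
open 0.010 102 [0.189 0.193 0.22 ]
open 0.020 139 [0.189 0.196 0.216]
open 0.030 196 [0.176 0.185 0.219]
open 0.040 186 [0.129 0.133 0.179]
open 0.050 134 [0.137 0.14  0.17 ]
open 0.060 187 [0.173 0.18  0.211]
open 0.070 61 [0.176 0.178 0.189]
```

View pics/pad1.png

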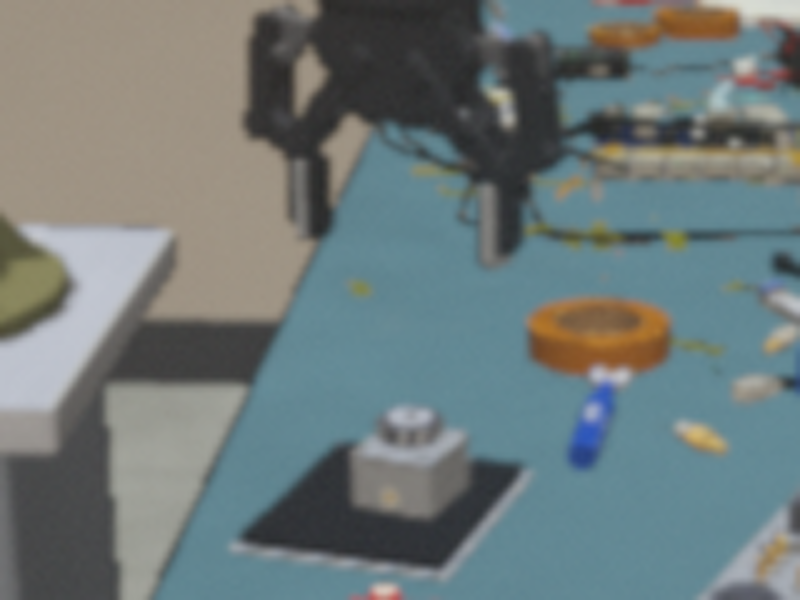

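```bash
sed -i 's/HI=.085; ZG=.0145/HI=.055; ZG=-.016  # real finger tips are 31 mm behind the reported TCP/' h.py; python3 - <<'E'
from h import *
b=BAY[3]
ctrl.movel(up(b,.085),max_speed=.3); pick(b); rep("lifted")
p,d=vision.grab_frame("side"); q=proj("side",[BAY[3]])[0].astype(int)
cv2.imwrite("pics/lift2.png",cv2.resize(p[q[1]-90:q[1]+40,q[0]-80:q[0]+80],None,fx=4,fy=4,interpolation=cv2.INTER_CUBIC))
E
```

```text
grip t10.3 w0.0392 tcp [ 0.5423 -0.3775 -0.0153] F [-0.6  0.2  6.5] g52
lifted t10.9 w0.0386 tcp [ 0.5413 -0.3771  0.0542] F [ 0.6  0.  -1.7] g51
```

View pics/lift2.png

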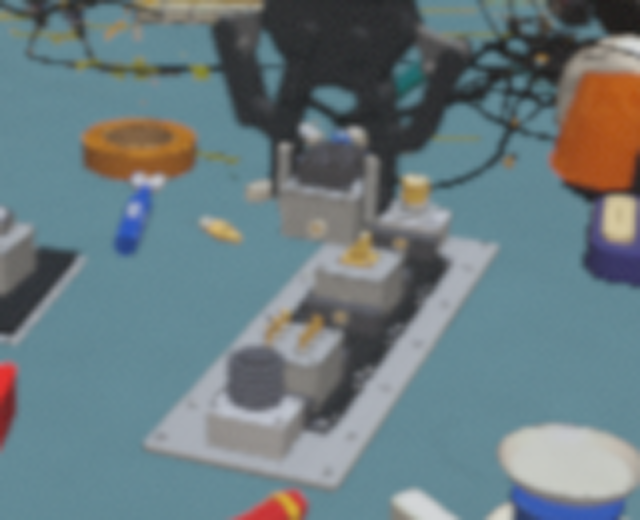

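```bash
python3 - <<'E'
from h import *
place(BAY[1]); rep("done1")
p,d=vision.grab_frame("side"); C=cloud("side",d)
L=C-BAY[1]; k=(abs(L@bx)<.02)&(abs(L@by)<.021)&(C[...,2]<.07)
print("att top z", np.round(np.percentile(C[k][:,2],[50,90,97]),4))
pick(PAD,-.001); rep("lifted"); place(BAY[3]); rep("done2")
p,d=vision.grab_frame("side"); q=proj("side",[BAY[2]])[0].astype(int)
cv2.imwrite("pics/two.png",cv2.resize(p[q[1]-90:q[1]+50,q[0]-80:q[0]+80],None,fx=4,fy=4,interpolation=cv2.INTER_CUBIC))
E
```

```text
place t12.7 w0.0391 tcp [ 0.5862 -0.2701 -0.0152] F [ 0.6 -0.7 -1.2] g51
done1 t13.7 w0.0854 tcp [ 0.5865 -0.2703  0.0557] F [-0.4  0.2  0.1] g0
att top z [0.0433 0.0524 0.0529]
grip t15.9 w0.0390 tcp [ 0.3502 -0.2904 -0.0163] F [-1.1 -0.   6.3] g50
lifted t16.6 w0.0388 tcp [ 0.3496 -0.2901  0.0546] F [ 0.9  0.1 -1.2] g50
place t18.6 w0.0392 tcp [ 0.5417 -0.3773 -0.0152] F [ 0.  -0.2 -0.2] g50
done2 t19.6 w0.0853 tcp [ 0.542  -0.3775  0.0557] F [ 0.  -0.6 -0.2] g0
```

View pics/two.png

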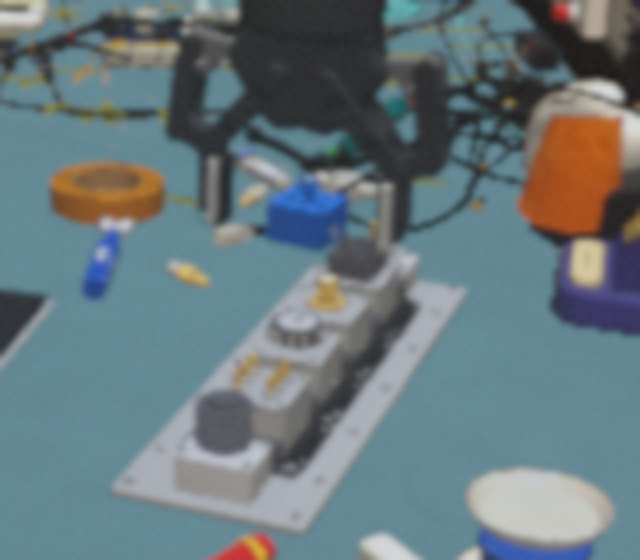

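Attenuator is in bay 1 and trimmer in bay 3, both level and flush. Now the second swap.

```bash
python3 - <<'E'
from h import *
def chk(w):
    s=get_state()["width"]; assert abs(s-.039)<.002,s
pick(BAY[2]); chk(1); place(PAD,-.001)
pick(BAY[4]); chk(1); place(BAY[2])
pick(PAD,-.001); chk(1); place(BAY[4])
ctrl.movel([.40,-.30,.2],max_speed=.3); rep("end")
p,d=vision.grab_frame("top"); cv2.imwrite("pics/endt.png",cv2.resize(p[90:210,220:400],None,fx=4.4,fy=4.4))
p,d=vision.grab_frame("side"); C=cloud("side",d); q=proj("side",[BAY[2]])[0].astype(int)
cv2.imwrite("pics/end.png",cv2.resize(p[q[1]-60:q[1]+60,q[0]-80:q[0]+80],None,fx=5,fy=5,interpolation=cv2.INTER_CUBIC))
for i,b in BAY.items():
    L=C-b;k=(abs(L@bx)<.018)&(abs(L@by)<.018)&(C[...,2]<.08);z=C[k][:,2]
    print(i,np.round(np.percentile(z,[10,25,50,75,97]),4))
E
```

```text
grip t21.3 w0.0390 tcp [ 0.5645 -0.3239 -0.0152] F [ 0.6 -0.7  5.8] g52
place t24.0 w0.0392 tcp [ 0.3499 -0.2899 -0.0162] F [ 0.   0.2 -1.6] g51
grip t27.2 w0.0392 tcp [ 0.5201 -0.4312 -0.0152] F [-1.6 -0.5  4.7] g52
place t29.5 w0.0389 tcp [ 0.564  -0.3236 -0.0152] F [-0.   0.2 -1.8] g51
grip t32.6 w0.0391 tcp [ 0.3502 -0.2904 -0.0164] F [-1.   0.5  5.8] g50
place t35.4 w0.0388 tcp [ 0.5195 -0.4309 -0.0152] F [ 0.8  0.3 -0.9] g50
end t37.3 w0.0855 tcp [ 0.4    -0.3008  0.199 ] F [ 0.3  0.2 -0.7] g0
1 [0.0369 0.0404 0.0502 0.0521 0.0533]
2 [0.0369 0.0376 0.0388 0.0434 0.0488]
3 [0.0364 0.0378 0.0436 0.0492 0.0512]
4 [0.0366 0.0374 0.0386 0.0423 0.0534]
```

View pics/end.png

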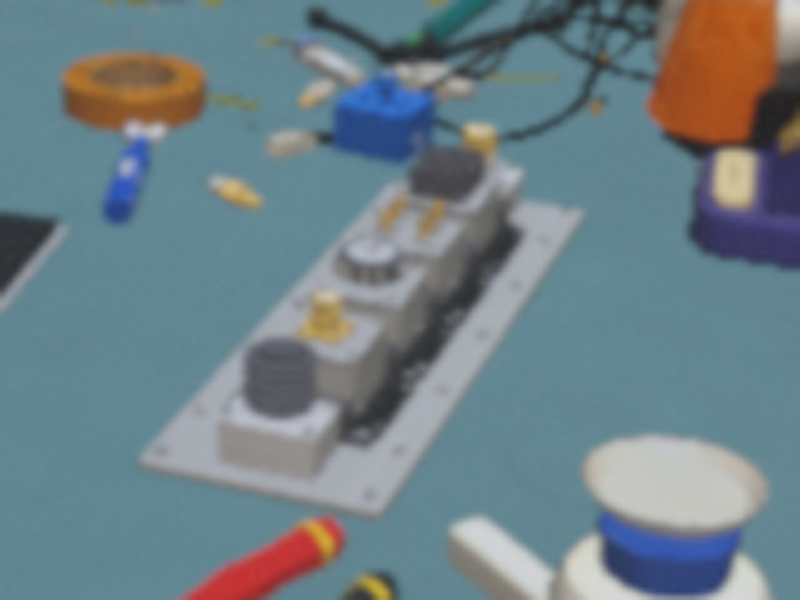

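View pics/endt.png

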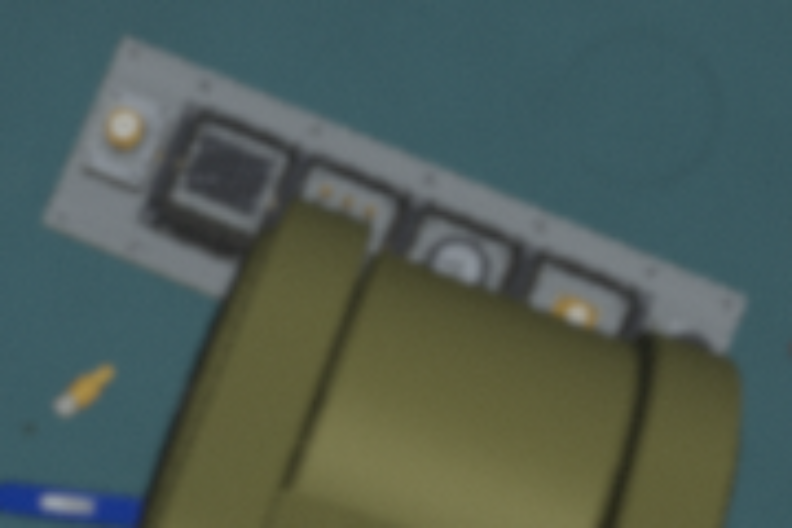

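From the jack to the load the order is attenuator, filter, trimmer, tap. Each is level in its bay, with housing tops at about 37 mm and total heights as expected.

```bash
python3 -c "
from h import *
print(ticket.close_job())"
```

```text
the job is handed in; nothing more can be done
None
```

The job is handed in: from the feed jack to the load the modules now sit attenuator, filter, trimmer, tap, one per bay, flat and released, with the arm clear at about 37 s; the judge's verdict was not returned.

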